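# Load a pinned beetle into the focus-stacking bench

### The arm

A 7-joint arm with a two-finger parallel gripper is mounted at the origin on a cart in front of the work surface, level with it; the furniture and walls round the work are solid. World frame = base frame: x ahead of the robot, y to its left, z up, the work surface at z = 0. Lengths are in m, angles in rad, forces in N, time in s.
With the tool pointing down it reaches from about 0.35 to 0.9 m from the base axis. Payload 8.1 kg.
Tool frame: the origin (TCP) lies at the very end of the fingers, on their centre line; the grasp point (between the pads) lies 19 mm behind it; z points along the fingers, y is the line along which they close (so a half turn about z gives the same grasp; the last joint's range is limited). The gripper opens to 92 mm and grips with 3 to 60 N. Pads are 19 mm wide; open, the fingers measure 130 mm over their backs; the gripper's body (75 mm by 190 mm) begins 47 mm behind the grasp point.
Start: joints at [1.223, 0.434, 0.025, 1.573, -0.012, 1.134, -0.075], TCP at [0.151, -0.606, 0.227] pointing down, gripper open.
Joint ranges: [-2.62, 2.62], [-0.44, 2.09], [-1.27, 1.32], [0.08, 2.57], [-1.32, 4.46], [0.12, 2], [-2.74, 2.74]. Speed limits (rad/s): [2.22, 2.22, 3.01, 3.01, 3.14, 3.14, 3.14].

### API

Orientations are given as a rotation vector (axis times angle).
In Python, from cell import arm gives the robot as it stands.
- The arm moves only by the shell command python3 -m pendant 'ROWS' [FORCE]. ROWS is a JSON object of lists of equal length, an entry for each row: "slide": the shift along the tool's x, y, z in units of 0.3 m (1.0 is 0.3 m), a list of three; "dr": the turn, a rotation vector about the tool's x, y, z in units of 0.12 rad (1.0 is 0.12 rad), a list of three; "claw": the opening, from 0 (shut) to 1 (fully open). In form: {"slide": [[tx, ty, tz], ...], "dr": [[ax, ay, az], ...], "claw": [claw, ...]}. A call has 1 to 10 rows; each row shifts and turns the commanded pose from where the row before left it, along the tool's axes as they then stand; what a row does not reach is not made up. A row lasts 1/10 s, in which the tool goes at most 50 mm and 8.59 degrees, less where a joint would pass 70% of its speed; a pose out of reach is approached as far as the arm can. A call with a number of a shift or a turn outside -1 to 1 is refused whole. A call with a gripper value outside its range is refused whole. The fingers move at their own pace and stop on an object; FORCE is the grip in N (left out, the last holds). Time passes only in rows, so rows that do not move let the fingers close. It gives the time, the measured TCP pose, the force, the opening and the grip force at its end, in the units of the state.
- arm.observe(): the state, without advancing time (a new reading comes with each control period).
- arm.get_image(name): name is "scene" or "top"; returns the picture (480x640x3 uint8, red, green, blue); there is no depth.
- arm.calibration(name): a dict with "K" (3x3 intrinsics, pixels), "xyz" and "orientation" of the camera in the world. Camera axes: x right, y up, looking along -z (the intrinsics and any distortion apply to the point x, -y, -z); pixel columns grow to the right and rows downward; lengths in m; the calibration is good to about 2 mm. A picture is of the moment at which its call begins. calibration takes no time and is no camera call.
- arm.sign_off(): hands the job in; it is judged then, once.
The state is a dict: "clock": time; "joints": joint angles; "dq": joint speeds; "joint_efforts": joint torques, N m; "position": TCP position; "ee_rot": TCP orientation; "force": force on the tool from outside, world axes, zero at the start; "ft_torque": the same for the moment, N m; "width": opening from 0.0 (shut) to 1.0 (fully open); "gripper_force": force on a finger pad.
Only numpy, scipy, OpenCV 4.12 (cv2) and the standard library are available. Lean on these libraries where they do the work, as an engineer would, in place of code of your own. Each camera call takes 0.05 s, during which the arm holds its last target. There are 200 camera calls.

### The job

Get this beetle ready for its close-up: slide the white sled that carries it along the bench, between the guides and in under the translucent diffuser tunnel until the sled's nose is fully home against its stop, with the beetle still upright in the middle of the cork stage. Only then, so that the beetle is never moved toward a lens that already stands close, slide the camera carriage forward along its rail until it is fully against its stop. Do not touch the beetle or its foam block, and leave the other specimens, the bottle and the label cards beside the bench alone.

Things in the scene. Friction and masses are not known exactly. Their poses are not given: they have to be found in the camera images.
- bench: Fixed focus-stacking bench on the desk: dark flat bed 580 mm long (local x -315 to +265 mm), 8 mm thick, 150 mm wide (100 mm wide past x = +60 mm). Origin on the desk under the middle of the tunnel; +x runs along the bench the way the sled goes in, y = 0 is its centre line, z up. The camera rail lies on y = 0 from x = 55 to 260 mm.
- mouth (a point): Middle of the mouth of the two slick aluminium guides, on the bed's top, at bench x = -118 mm. The guides, 12 mm tall above the bed, leave 124 mm here and narrow steadily to a straight channel 83 mm wide that runs from bench x = -68 to +35 mm. Before the mouth the bed is an open apron.
- sled_stop (a point): Foot of the sled's stop, a low bar across the channel at bench x = +30 mm, which meets the sled's nose.
- focus (a point): Focus point, 25 mm above the desk in the middle of the tunnel, where the middle of the cork stage's top lies when the sled is fully home. The tunnel, a translucent white arch open at both ends, covers bench x = -43 to +43 mm; inside 108 mm wide, roof 92 mm above the desk; outside 138 mm wide, about 100 mm high.
- sled: Loose white sled on the apron, a little off line and turned: plate 150 mm long (local x), 80 mm wide, 5 mm thick, about 0.3 kg. Origin: centre of its underside (8 mm above the desk on the bed); +x points to its nose, which has rounded corners. Cork-topped stage, 44 x 44 mm, centred at local x = +45 mm. Fully home, its origin is at bench x = -45 mm, y = 0.
- sled_tail (a point): Centre of the rear face of the sled's push plate, an upright aluminium plate across its tail, 74 mm wide, its top 30 mm above the sled's underside; this point is 18 mm above it, at sled x = -75 mm. Fully home it is at bench x = -120 mm, 77 mm clear of the tunnel.
- stage (a point): Centre of the top of the sled's cork stage, 17 mm above the sled's underside, on which the specimen stands.
- specimen: Black beetle pinned on a small white foam block, standing loose on the cork stage; foam 24 x 30 x 18 mm, 52 mm tall to the pin's head, 20 g. Origin: centre of the foam's underside, z up.
- camera_carriage (a joint): Camera carriage on the rail: 0 m fully back, 0.100 m against its stop; grows as it moves toward the tunnel (along the bench's -x). Starts between 0 and 0.045. Friction about 2.5 N; stays where it is left. Carries a compact camera (101 mm wide, top 93 mm above the desk) whose black close-up lens points at the tunnel.
- carriage_plate (a point): Centre of the rear face (facing the bench's +x) of the upright aluminium finger plate at the back of the carriage: 46 mm wide, from 30 to 66 mm above the desk. This point is 48 mm above the desk, at bench x = 234 mm minus the joint value, y = 0; the camera's back is 36 mm ahead of it. Behind it lies only the rail, 18 mm high above the desk, with a 22 mm high end cap at bench x = 256 to 262 mm.
- specimen_b: Bystander: another beetle on a foam block, 52 mm tall, on the desk beside the apron on the side away from the robot.
- specimen_c: Bystander: a third beetle on a foam block, 52 mm tall, on the desk beside the guides on the side away from the robot.
- dropper_bottle: Bystander: amber dropper bottle, 33 mm across, 100 mm tall, on the desk behind the tunnel.
- label_cards: Bystander: bundle of cards 40 x 57 x 10 mm on the desk in front of the tunnel, on the robot's side.

How it is judged:
On the way, in this order (a step that is already met when the one before it is completed fails the run):
1. the sled is fully home under the tunnel with the beetle upright on its stage, while the camera is still back (x of sled in the frame of bench above -0.048 m and horizontal distance between stage and focus below 0.005 m and angle between specimen's own z axis and vertical below 0.15 rad and value of joint camera_carriage below 0.06 m), for 0.2 s.
2. the camera carriage is against its stop (value of joint camera_carriage above 0.097 m), for 0.2 s.
At the end, for the whole second after the job is handed in: The sled lies flat on the bed between the guides, within 3 mm of its stop (stage within 5 mm of the focus point), the beetle stands upright (within 0.15 rad) on the cork stage with its foam within 11 mm of the stage's centre, the carriage is within 3 mm of its stop, and all is at rest (x of sled in the frame of bench above -0.048 m and horizontal distance between stage and focus below 0.005 m and height (world z) of sled below 0.011 m and angle between sled's own z axis and vertical below 0.04 rad and value of joint camera_carriage above 0.097 m and distance between specimen and stage below 0.011 m and angle between specimen's own z axis and vertical below 0.15 rad and linear speed of each of sled, specimen below 0.01 m/s); the robot touches nothing.
It fails at once if the gripper touched the beetle or its foam (contact force between the fingers and specimen above 0.3 N).
It fails at once if the beetle toppled (angle between specimen's own z axis and vertical above 0.5 rad).
It fails at once if a bystander was disturbed (distance of any of specimen_b, specimen_c, dropper_bottle, label_cards from where it was at the start of the episode above 0.015 m).
It also fails if it takes over 58 s, if anything falls off the work surface, if the arm or the gripper's body presses on something with over 40 N, if the wrist force passes 120 N, or if a joint passes its speed limit or range.

## Working session

There is one attempt and no reset: what is moved stays moved. The work goes in short steps, Python scripts to look and compute and a shell command to move; the robot and the scene stay as the last step left them, time stands still between calls to the robot, and variables do not carry over. Pictures are saved under pics/ and viewed, at most 10 in all, crops included, and the job is handed in when it is done.

```bash
mkdir -p pics; ls
python3 - <<'E'
from cell import arm
import cv2,json
for n in("scene","top"):
    im=arm.get_image(n); cv2.imwrite(f"pics/{n}0.png",im[:,:,::-1]); c=arm.calibration(n); print(n,c)
s=arm.observe(); print(s)
E
```

```text
pics
scene {'K': array([[482.00513826,   0.        , 325.85217443],
       [  0.        , 482.00513826, 246.23426553],
       [  0.        ,   0.        ,   1.        ]]), 'xyz': array([0.21799466, 0.60827928, 0.56043392]), 'orientation': array([ 0.28475023, -1.21620774, -2.38388762])}
top {'K': array([[476.32291596,   0.        , 318.84549428],
       [  0.        , 476.32291596, 232.69970901],
       [  0.        ,   0.        ,   1.        ]]), 'xyz': array([0.39466006, 0.01899172, 1.12581159]), 'orientation': array([ 0.10955096, -0.12365963, -1.55970391])}
{'clock': 0.1, 'joints': array([ 1.22343884,  0.43511042,  0.02496662,  1.57402101, -0.01158596,
        1.13399449, -0.07511036]), 'dq': array([ 0.0004704 , -0.00168047, -0.0015914 , -0.00380683,  0.00052978,
       -0.00053783, -0.00063929]), 'joint_efforts': array([ 3.06792914e-03, -6.69126749e+01,  9.88058187e-01, -3.15145075e+01,
       -6.04898063e-02,  3.74703621e-02,  3.76446530e-05]), 'position': array([ 0.15128551, -0.60593513,  0.22604425]), 'ee_rot': array([-3.11676491e+00, -3.83234376e-01,  4.76082385e-04]), 'force': array([-0.23857101, -0.25710839, -0.26889802]), 'ft_torque': array([-0.05041861,  0.02968137, -0.01123447]), 'gripper_force': 0.0, 'width': 0.9993302676996756}
```

View pics/top0.png

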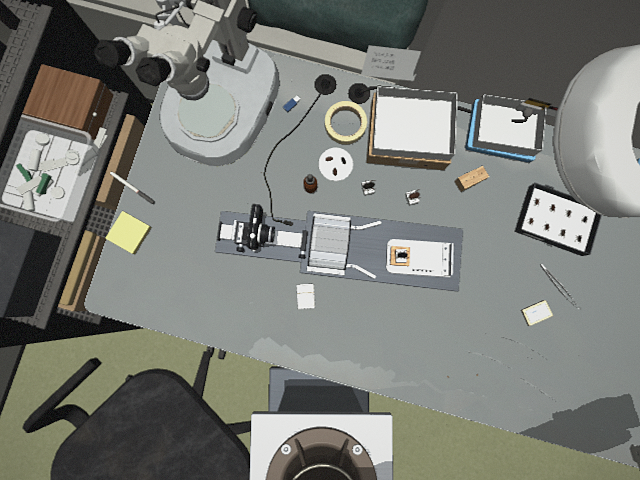

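View pics/scene0.png

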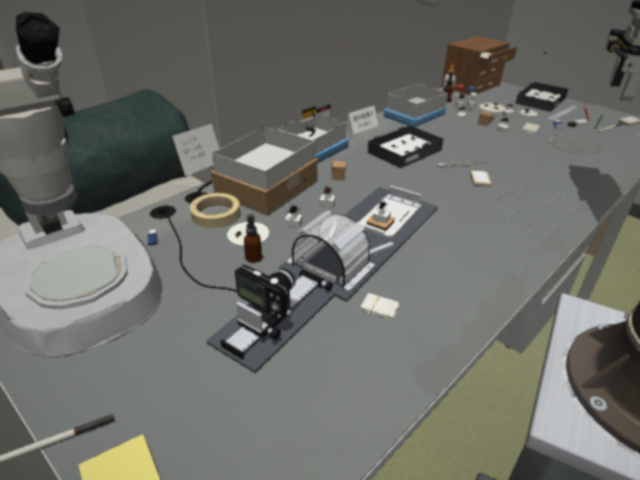

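The top view shows the bench running from about (463,258) on the right (apron) to (217,232) on the left (rail end). The sled is at about (420,258), the tunnel at (330,243) and the camera at (257,230). I'll zoom in for exact corners.

Run:
```python
import cv2
im=cv2.imread("pics/top0.png")
a=cv2.resize(im[200:300,370:470],None,fx=6,fy=6,interpolation=cv2.INTER_CUBIC)
b=cv2.resize(im[195:295,210:310],None,fx=6,fy=6,interpolation=cv2.INTER_CUBIC)
cv2.imwrite("pics/c1.png",a[:,:]); 
cv2.imwrite("pics/c2.png",cv2.resize(im[195:300,210:370],None,fx=5,fy=5,interpolation=cv2.INTER_CUBIC))
```

```text
(no output)
```

View pics/c1.png

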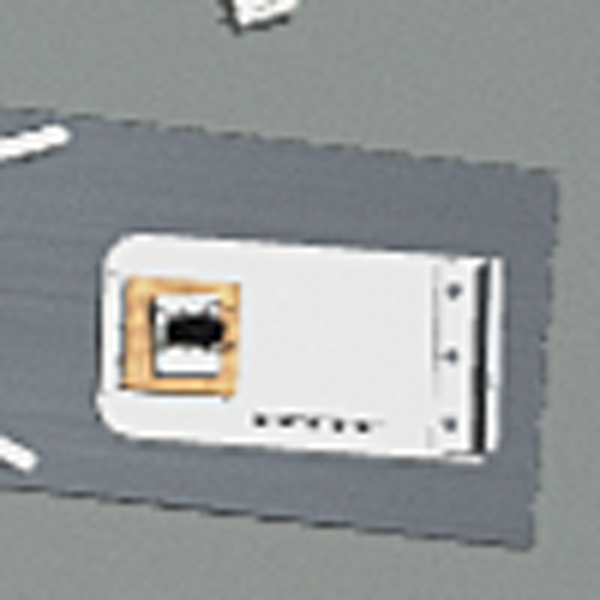

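View pics/c2.png

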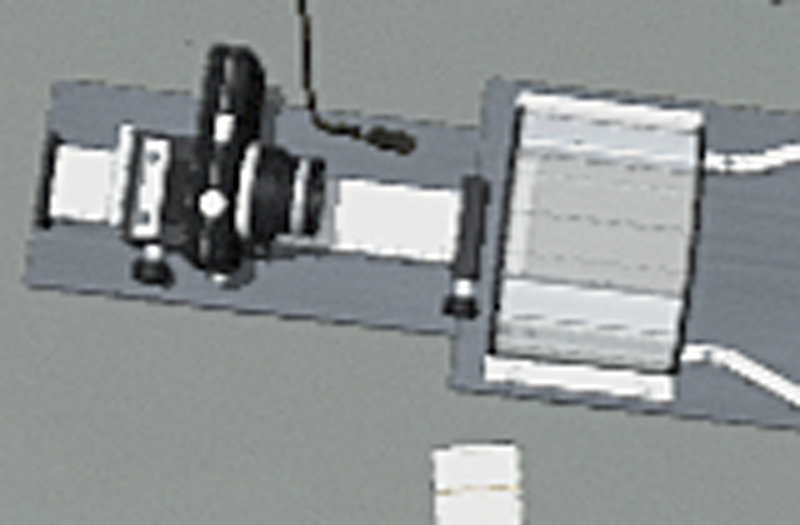

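```bash
cat > h.py <<'E'
import numpy as np
from scipy.spatial.transform import Rotation as R
from cell import arm
def back(px,z,n="top"):
    c=arm.calibration(n);K=c["K"];px=np.atleast_2d(px).astype(float)
    d=np.c_[(px[:,0]-K[0,2])/K[0,0],-(px[:,1]-K[1,2])/K[1,1],-np.ones(len(px))]
    d=R.from_rotvec(c["orientation"]).apply(d);o=c["xyz"]
    return o+d*((z-o[2])/d[:,2])[:,None]
def fit(loc,w):  # 2D rigid
    loc=np.array(loc);w=np.array(w)[:,:2];a=loc-loc.mean(0);b=w-w.mean(0)
    th=np.arctan2((a[:,0]*b[:,1]-a[:,1]*b[:,0]).sum(),(a*b).sum())
    M=np.array([[np.cos(th),-np.sin(th)],[np.sin(th),np.cos(th)]])
    t=w.mean(0)-M@loc.mean(0);return t,th,M,(w-(loc@M.T+t))
E
python3 - <<'E'
from h import *
np.set_printoptions(precision=4,suppress=True)
c1=lambda p:np.array(p)/6+[370-.4,200-.4]
c2=lambda p:np.array(p)/5+[210-.4,195-.4]
px=np.r_[c1([(556,172),(530,550)]),c2([(487,80),(450,388),(52,82),(25,287)])]
t,th,M,res=fit([(-.315,-.075),(-.315,.075),(.06,-.075),(.06,.075),(.265,-.05),(.265,.05)],back(px,.008))
print("bench",t,th,res)
toB=lambda w:(np.atleast_2d(w)[:,:2]-t)@M
w=np.r_[back(c1([(127,280),(240,284),(235,396),(120,388)]),.025),back(c1([(503,260),(488,460)]),.038)]
s=fit([(.067,-.022),(.023,-.022),(.023,.022),(.067,.022),(-.075,-.037),(-.075,.037)],w)
print("sled",s[0],s[1],toB(s[0]),s[1]-th,s[3])
print("sides",toB(back(c1([(150,237),(500,258),(130,437),(485,462),(102,340)]),.013)))
print("foam",toB(back(c1([(155,295),(222,300),(218,375),(155,368)]),.043)))
p=back(c2([(122,125),(107,232)]),.066);print("carr",p,toB(p))
for n,x,y in(("mouth",-.118,0),("tailhome",-.12,0),("carr stop",.134,0),("focus",0,0)):print(n,t+M@[x,y])
print("tail",s[0]+s[2]@[-.075,0])
E
```

```text
bench [ 0.535  -0.0127] 1.463345072054251 [[-0.      0.0017]
 [-0.0001  0.0014]
 [-0.0008 -0.0007]
 [ 0.0013 -0.001 ]
 [-0.0007  0.0002]
 [ 0.0003 -0.0016]]
sled [ 0.5036 -0.223 ] 1.4936292526327613 [[-0.2124  0.0086]] 0.030284180578510345 [[-0.0017 -0.0003]
 [ 0.0005 -0.0003]
 [ 0.0008 -0.0009]
 [ 0.0001 -0.0003]
 [ 0.0017 -0.0004]
 [-0.0014  0.0023]]
sides [[-0.1545 -0.0294]
 [-0.2923 -0.037 ]
 [-0.1539  0.0498]
 [-0.2923  0.0436]
 [-0.1395  0.0133]]
foam [[-0.1538 -0.0027]
 [-0.1794 -0.0037]
 [-0.1804  0.025 ]
 [-0.1563  0.0251]]
carr [[0.5816 0.2016 0.066 ]
 [0.5329 0.2067 0.066 ]] [[ 0.2181 -0.0234]
 [ 0.2179  0.0256]]
mouth [ 0.5223 -0.13  ]
tailhome [ 0.5221 -0.132 ]
carr stop [0.5494 0.1205]
focus [ 0.535  -0.0127]
tail [ 0.4979 -0.2978]
```

```bash
python3 -m pendant '{"slide":[[0.13,-0.06,0],[0.13,-0.06,0],[0.13,-0.06,0],[0.13,-0.06,0],[0.13,-0.06,0],[0.13,-0.06,0],[0.13,-0.06,0],[0.13,-0.06,0],[0.13,-0.06,0],[0.13,-0.06,0]],"dr":[[0,0,0],[0,0,0],[0,0,0],[0,0,0],[0,0,0],[0,0,0],[0,0,0],[0,0,0],[0,0,0],[0,0,0]],"claw":[0.33,0.33,0.33,0.33,0.33,0.33,0.33,0.33,0.33,0.33]}'
python3 -m pendant '{"slide":[[0,0,0],[0,0,0],[0,0,0],[0,0,0],[0,0,0],[0,0,0],[0,0,0],[0,0,0],[0,0,0],[0,0,0]],"dr":[[0,0,-1],[0,0,-1],[0,0,-1],[0,0,-1],[0,0,-1],[0,0,-1],[0,0,-1],[0,0,-1],[0,0,-1],[0,0,-1]],"claw":[0.33,0.33,0.33,0.33,0.33,0.33,0.33,0.33,0.33,0.33]}'
cat >> h.py <<'E'
T0=np.array([.535,-.0127]);TH=1.4633
MB=np.array([[np.cos(TH),-np.sin(TH)],[np.sin(TH),np.cos(TH)]])
def st(tx=None,ty=None,tz=None):
    s=arm.observe();r=R.from_rotvec(s["ee_rot"]);m=r.as_matrix();p=s["position"]
    b=(p[:2]-T0)@MB
    print("t",s["clock"],"bench",b.round(4),"z",p[2].round(4),"yawerr",round(np.arctan2(m[1,0],m[0,0])-TH,4),"tool z",m[:,2].round(3),"F",s["force"].round(1),"w",round(s["width"],2))
    if tx is not None:
        d=np.r_[T0+MB@[tx,ty],tz]-p;print("units",(r.inv().apply(d)/.3).round(4))
E
python3 -c "from h import *;st(-.318,.003,.018)"
```

```text
clock: 1.1
position: [0.4872, -0.3359, 0.2265]
ee_rot: [-3.118, -0.383, 0.001]
force: [0.6, -1.2, -0.3]
width: 0.327
gripper_force: 0.0
clock: 2.1
position: [0.4859, -0.3372, 0.2263]
ee_rot: [-2.351, -2.082, 0.0]
force: [0.1, -1.6, -0.4]
width: 0.329
gripper_force: 0.0
t 2.1 bench [-0.3278  0.014 ] z 0.2263 yawerr -0.0137 tool z [-0.001  0.    -1.   ] F [ 0.1 -1.6 -0.4] w 0.33
units [0.0331 0.0367 0.6944]
```

```bash
python3 -m pendant '{"slide":[[0.033,0.037,0],[0,0,0.13],[0,0,0.13],[0,0,0.13],[0,0,0.13],[0,0,0.1],[0,0,0.05],[0,0,0.024],[0,0,0],[0,0,0]],"dr":[[0,0,-0.11],[0,0,0],[0,0,0],[0,0,0],[0,0,0],[0,0,0],[0,0,0],[0,0,0],[0,0,0],[0,0,0]],"claw":[0.33,0.33,0.33,0.33,0.33,0.33,0.33,0.33,0.33,0.33]}'
python3 - <<'E'
from h import *;import cv2
st(-.287,0,.018)
im=arm.get_image("top")[200:300,370:470];cv2.imwrite("pics/p1.png",cv2.resize(im[:,:,::-1],None,fx=6,fy=6,interpolation=cv2.INTER_CUBIC))
E
```

```text
clock: 3.1
position: [0.4996, -0.3291, 0.0198]
ee_rot: [2.342, 2.091, 0.001]
force: [-0.1, -0.4, -0.7]
width: 0.334
gripper_force: 0.0
t 3.1 bench [-0.3184  0.0012] z 0.0198 yawerr -0.0058 tool z [ 0.002 -0.001 -1.   ] F [-0.1 -0.4 -0.7] w 0.33
units [0.1047 0.0035 0.0061]
```

View pics/p1.png

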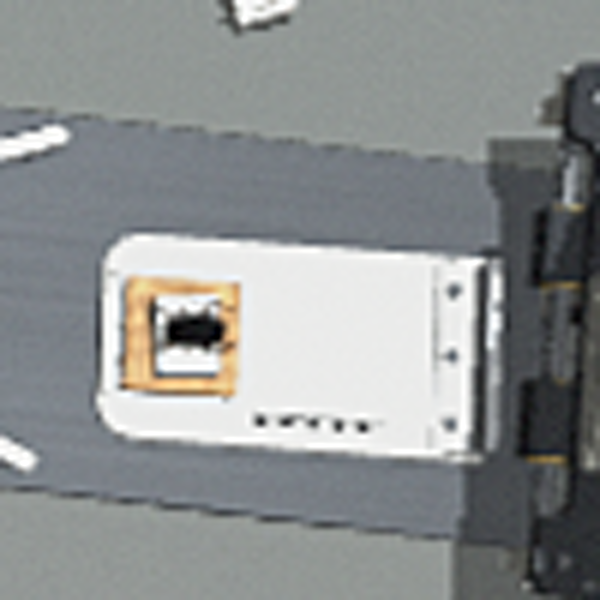

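The fingers sit squarely behind the push plate, at about (560,250) and (548,420) against the plate at x≈495. The sled is undisturbed. Next I'll close the gap slowly.

```bash
python3 -m pendant '{"slide":[[0.008,0,0.003],[0.008,0,0],[0.008,0,0],[0.008,0,0],[0.008,0,0],[0.008,0,0],[0.008,0,0],[0.007,0,0],[0.007,0,0],[0.007,0,0]],"dr":[[0,0,-0.05],[0,0,0],[0,0,0],[0,0,0],[0,0,0],[0,0,0],[0,0,0],[0,0,0],[0,0,0],[0,0,0]],"claw":[0.33,0.33,0.33,0.33,0.33,0.33,0.33,0.33,0.33,0.33]}'
python3 -m pendant '{"slide":[[0.007,0,0],[0.007,0,0],[0.008,0,0],[0.009,0,0],[0.01,0,0],[0.011,0,0],[0.012,0,0],[0.012,0,0],[0.012,0,0],[0.012,0,0]],"dr":[[0,0,0],[0,0,0],[0,0,0],[0,0,0],[0,0,0],[0,0,0],[0,0,0],[0,0,0],[0,0,0],[0,0,0]],"claw":[0.33,0.33,0.33,0.33,0.33,0.33,0.33,0.33,0.33,0.33]}'
python3 -c "from h import *;st(-.1295,0,.018)"
```

```text
clock: 4.15
position: [0.5008, -0.306, 0.0176]
ee_rot: [2.337, 2.099, -0.001]
force: [-0.8, -1.3, -0.9]
width: 0.327
gripper_force: 0.9
clock: 5.15
position: [0.5042, -0.2756, 0.0176]
ee_rot: [-2.337, -2.1, 0.0]
force: [-0.0, -1.6, -1.1]
width: 0.331
gripper_force: 0.7
t 5.15 bench [-0.2647  0.0024] z 0.0176 yawerr 0.0008 tool z [-0.  0. -1.] F [-0.  -1.6 -1.1] w 0.33
units [ 0.4508  0.0085 -0.0013]
```

```bash
python3 -m pendant '{"slide":[[0.012,0,0],[0.012,0,0],[0.012,0,0],[0.012,0,0],[0.012,0,0],[0.012,0,0],[0.012,0,0],[0.012,0,0],[0.012,0,0],[0.012,0,0]],"dr":[[0,0,0],[0,0,0],[0,0,0],[0,0,0],[0,0,0],[0,0,0],[0,0,0],[0,0,0],[0,0,0],[0,0,0]],"claw":[0.33,0.33,0.33,0.33,0.33,0.33,0.33,0.33,0.33,0.33]}'
python3 - <<'E'
from h import *;import cv2
st(-.1295,0,.018)
im=arm.get_image("top")[200:300,330:450];cv2.imwrite("pics/p2.png",cv2.resize(im[:,:,::-1],None,fx=6,fy=6,interpolation=cv2.INTER_CUBIC))
E
```

```text
clock: 6.15
position: [0.508, -0.2399, 0.0176]
ee_rot: [-2.337, -2.1, 0.0]
force: [0.3, -1.2, -0.8]
width: 0.326
gripper_force: 0.7
t 6.15 bench [-0.2288  0.0024] z 0.0176 yawerr 0.0007 tool z [-0.  0. -1.] F [ 0.3 -1.2 -0.8] w 0.33
units [ 0.3309  0.0084 -0.0013]
```

View pics/p2.png

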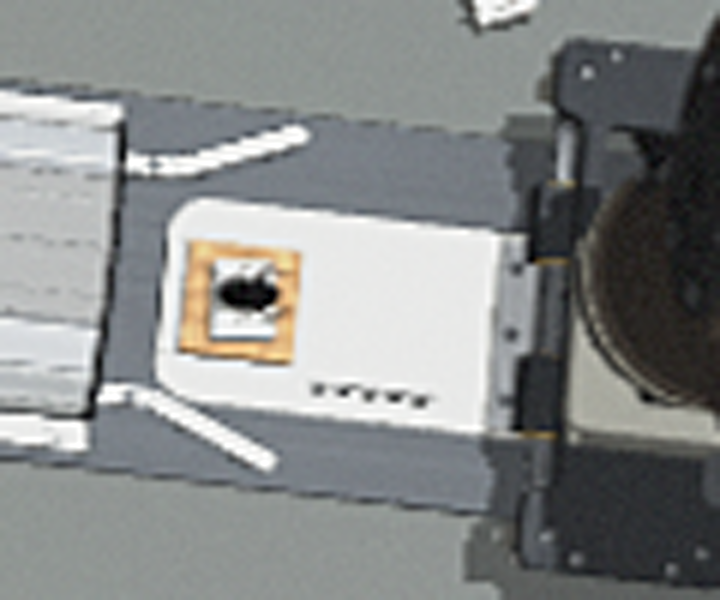

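The sled has squared up with the bench. Its nose corner at about (165,385) is close to the lower guide at (140,395), and the beetle is upright at (250,293). I'll continue more slowly into the funnel.

```bash
python3 -m pendant '{"slide":[[0.009,0,0],[0.008,0,0],[0.008,0,0],[0.008,0,0],[0.008,0,0],[0.008,0,0],[0.008,0,0],[0.008,0,0],[0.008,0,0],[0.008,0,0]],"dr":[[0,0,0],[0,0,0],[0,0,0],[0,0,0],[0,0,0],[0,0,0],[0,0,0],[0,0,0],[0,0,0],[0,0,0]],"claw":[0.33,0.33,0.33,0.33,0.33,0.33,0.33,0.33,0.33,0.33]}'
python3 - <<'E'
from h import *;import cv2
st(-.1295,0,.018)
im=arm.get_image("top")[200:300,310:430];cv2.imwrite("pics/p3.png",cv2.resize(im[:,:,::-1],None,fx=6,fy=6,interpolation=cv2.INTER_CUBIC))
E
```

```text
clock: 7.2
position: [0.5107, -0.2159, 0.0177]
ee_rot: [2.337, 2.099, -0.0]
force: [0.4, -0.9, 1.3]
width: 0.332
gripper_force: 1.0
t 7.2 bench [-0.2047  0.0024] z 0.0177 yawerr 0.0006 tool z [ 0. -0. -1.] F [ 0.4 -0.9  1.3] w 0.33
units [ 0.2506  0.0081 -0.0011]
```

View pics/p3.png

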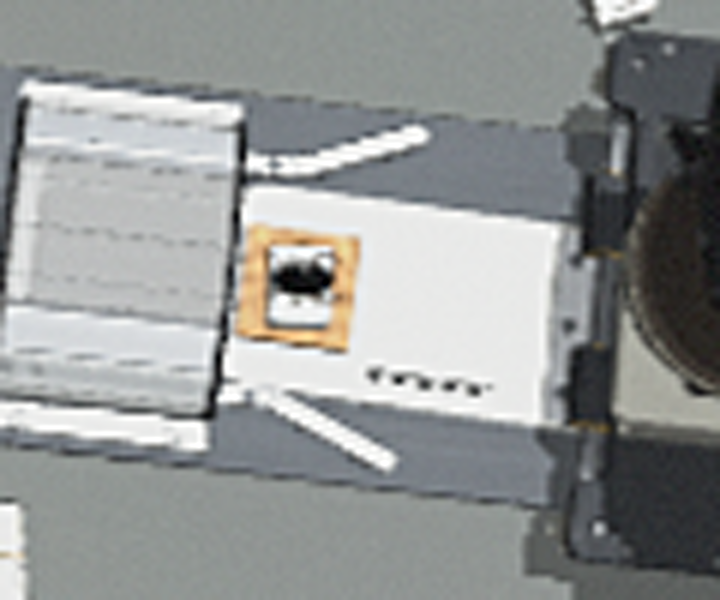

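The nose is in the straight channel and under the tunnel edge at about (240,285), with the beetle upright at (300,280). The push force is low, so I'll keep going.

```bash
Z='no'; python3 -m pendant '{"slide":[[0.01,0,0],[0.01,0,0],[0.01,0,0],[0.01,0,0],[0.01,0,0],[0.01,0,0],[0.01,0,0],[0.01,0,0],[0.01,0,0],[0.01,0,0]],"dr":[[0,0,0],[0,0,0],[0,0,0],[0,0,0],[0,0,0],[0,0,0],[0,0,0],[0,0,0],[0,0,0],[0,0,0]],"claw":[0.33,0.33,0.33,0.33,0.33,0.33,0.33,0.33,0.33,0.33]}'
python3 -m pendant '{"slide":[[0.01,0,0],[0.01,0,0],[0.01,0,0],[0.01,0,0],[0.01,0,0],[0.01,0,0],[0.01,0,0],[0.01,0,0],[0.009,0,0],[0.008,0,0]],"dr":[[0,0,0],[0,0,0],[0,0,0],[0,0,0],[0,0,0],[0,0,0],[0,0,0],[0,0,0],[0,0,0],[0,0,0]],"claw":[0.33,0.33,0.33,0.33,0.33,0.33,0.33,0.33,0.33,0.33]}'
python3 -c "from h import *;st(-.1295,0,.018)"
```

```text
clock: 8.25
position: [0.5138, -0.186, 0.0176]
ee_rot: [2.337, 2.099, -0.0]
force: [0.6, -2.1, 1.0]
width: 0.33
gripper_force: 1.2
clock: 9.25
position: [0.517, -0.1571, 0.0176]
ee_rot: [2.337, 2.1, 0.0]
force: [1.6, -3.6, -0.2]
width: 0.329
gripper_force: 1.3
t 9.25 bench [-0.1455  0.0024] z 0.0176 yawerr 0.0007 tool z [ 0. -0. -1.] F [ 1.6 -3.6 -0.2] w 0.33
units [ 0.0532  0.0082 -0.0012]
```

```bash
python3 -m pendant '{"slide":[[0.005,0,0],[0.004,0,0],[0.004,0,0],[0.004,0,0],[0.004,0,0],[0.004,0,0],[0.004,0,0],[0.004,0,0],[0.004,0,0],[0.003,0,0]],"dr":[[0,0,0],[0,0,0],[0,0,0],[0,0,0],[0,0,0],[0,0,0],[0,0,0],[0,0,0],[0,0,0],[0,0,0]],"claw":[0.33,0.33,0.33,0.33,0.33,0.33,0.33,0.33,0.33,0.33]}'
python3 -m pendant '{"slide":[[0.002,0,0],[0.002,0,0],[0.002,0,0],[0,0,0]],"dr":[[0,0,0],[0,0,0],[0,0,0],[0,0,0]],"claw":[0.33,0.33,0.33,0.33]}'
python3 -c "from h import *;st(-.1295,0,.018)"
```

```text
clock: 10.25
position: [0.5182, -0.1452, 0.0176]
ee_rot: [-2.337, -2.1, 0.0]
force: [1.4, -3.7, -0.2]
width: 0.329
gripper_force: 2.2
clock: 10.65
position: [0.5183, -0.145, 0.0176]
ee_rot: [2.338, 2.097, -0.001]
force: [1.1, -6.1, -0.6]
width: 0.329
gripper_force: 3.3
t 10.65 bench [-0.1334  0.0024] z 0.0176 yawerr -0.0009 tool z [-0.    -0.001 -1.   ] F [ 1.1 -6.1 -0.6] w 0.33
units [ 0.0129  0.008  -0.0012]
```

```bash
python3 -m pendant '{"slide":[[0.002,0,0],[0.002,0,0],[0.002,0,0],[0,0,0]],"dr":[[0,0,0],[0,0,0],[0,0,0],[0,0,0]],"claw":[0.33,0.33,0.33,0.33]}'
python3 - <<'E'
from h import *;import cv2
st(-.1295,0,.018)
im=arm.get_image("top")[200:300,290:410];sc=arm.get_image("scene")[180:300,270:410]
a=cv2.resize(im[:,:,::-1],(720,600)) ;cv2.imwrite("pics/p4.png",cv2.resize(im[:,:,::-1],None,fx=6,fy=6,interpolation=cv2.INTER_CUBIC))
cv2.imwrite("pics/p5.png",cv2.resize(sc[:,:,::-1],None,fx=5,fy=5,interpolation=cv2.INTER_CUBIC))
E
```

```text
clock: 11.05
position: [0.5187, -0.1448, 0.0178]
ee_rot: [2.338, 2.094, -0.002]
force: [2.1, -12.2, -0.0]
width: 0.328
gripper_force: 5.4
t 11.05 bench [-0.1331  0.002 ] z 0.0178 yawerr -0.0024 tool z [ 0.001 -0.003 -1.   ] F [  2.1 -12.2  -0. ] w 0.33
units [ 0.0119  0.0067 -0.0007]
```

View pics/p4.png

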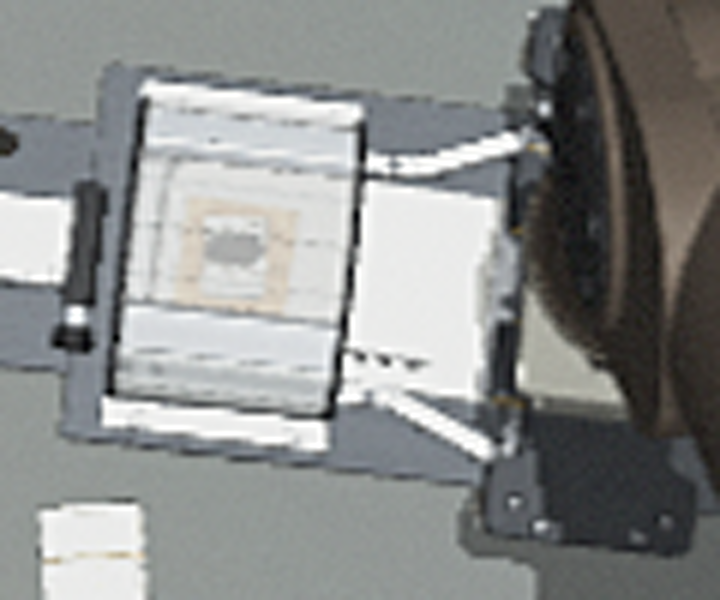

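View pics/p5.png

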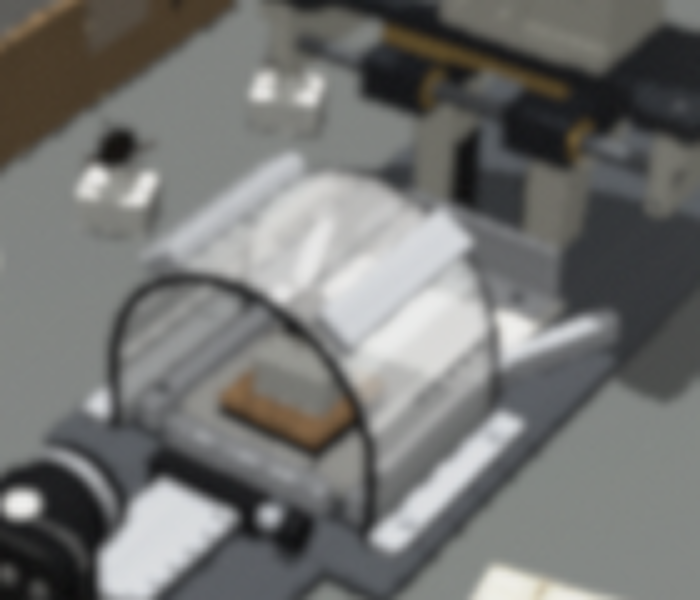

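The top view shows the cork stage centred under the diffuser at about (237,254), with the beetle upright. In the scene view the nose meets the stop bar, and there is 12 N of resistance with no motion. I'll check this numerically.

Run:
```python
from h import *
p=np.array([(185,197),(300,207),(288,310),(175,305)])/6+[289.6,199.6]
b=(back(p,.025)[:,:2]-T0)@MB;print(b.round(4),b.mean(0).round(4))
p=np.array([(205,208),(268,214),(262,295),(198,290)])/6+[289.6,199.6]
b=(back(p,.043)[:,:2]-T0)@MB;print(b.mean(0).round(4))
```

```text
[[ 0.0213 -0.0231]
 [-0.0237 -0.0243]
 [-0.0234  0.0163]
 [ 0.0203  0.0194]] [-0.0014 -0.0029]
[ 0.0005 -0.0015]
```

```bash
python3 -m pendant '{"slide":[[0.002,0,0],[0.002,0,0],[0,0,0],[0,0,0],[-0.01,0,0],[-0.02,0,0],[-0.04,0,0],[-0.04,0,0],[0,0,0],[0,0,0]],"dr":[[0,0,0],[0,0,0],[0,0,0],[0,0,0],[0,0,0],[0,0,0],[0,0,0],[0,0,0],[0,0,0],[0,0,0]],"claw":[0.33,0.33,0.33,0.33,0.33,0.33,0.33,0.33,0.33,0.33]}'
python3 -m pendant '{"slide":[[0,0,-0.1],[0,0,-0.13],[0,0,-0.13],[0,0,-0.13],[0,0,-0.1],[0,0,0]],"dr":[[0,0,0],[0,0,0],[0,0,0],[0,0,0],[0,0,0],[0,0,0]],"claw":[0.33,0.33,0.33,0.2,0,0]}'
python3 - <<'E'
from h import *;import cv2
st(.246,.001,.195)
im=arm.get_image("top")[200:300,290:410];cv2.imwrite("pics/p6.png",cv2.resize(im[:,:,::-1],None,fx=6,fy=6,interpolation=cv2.INTER_CUBIC))
E
```

```text
clock: 12.15
position: [0.5149, -0.1737, 0.0175]
ee_rot: [-2.338, -2.098, -0.0]
force: [-0.6, 0.2, 0.1]
width: 0.33
gripper_force: 0.0
clock: 12.75
position: [0.5177, -0.173, 0.199]
ee_rot: [2.331, 2.097, 0.007]
force: [-0.0, -0.3, 0.2]
width: 0.12
gripper_force: 0.0
t 12.75 bench [-0.1612 -0.    ] z 0.199 yawerr 0.0016 tool z [ 0.007 -0.002 -1.   ] F [-0.  -0.3  0.2] w 0.12
units [ 1.3573 -0.0014  0.0121]
```

View pics/p6.png

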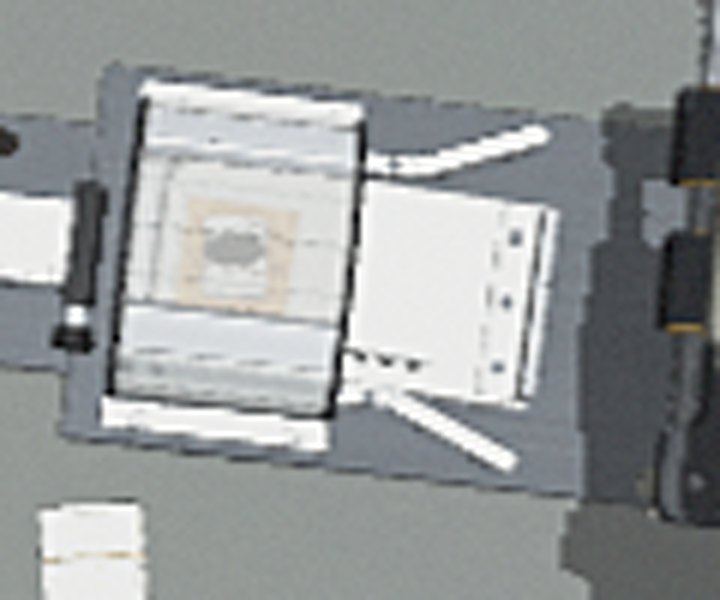

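The sled is home with its push plate at about (545,308), and the stage with the upright beetle is centred under the tunnel. Bystanders are undisturbed. Moving over to the carriage.

```bash
python3 -m pendant '{"slide":[[0.08,0,0],[0.14,0,0],[0.14,0,0],[0.14,0,0],[0.14,0,0],[0.14,0,0],[0.14,0,0],[0.14,0,0],[0.14,0,0],[0.14,0,0]],"dr":[[0,0,0],[0,0,0],[0,0,0],[0,0,0],[0,0,0],[0,0,0],[0,0,0],[0,0,0],[0,0,0],[0,0,0]],"claw":[0,0,0,0,0,0,0,0,0,0]}'
python3 - <<'E'
from h import *
b=(back([(557/6+289.6,210/6+199.6),(533/6+289.6,405/6+199.6)],.038)[:,:2]-T0)@MB;print("tail",b.round(4))
st(.246,.001,.036)
E
```

```text
clock: 13.8
position: [0.5571, 0.228, 0.193]
ee_rot: [-2.336, -2.1, 0.003]
force: [0.8, 0.0, -0.1]
width: 0.004
gripper_force: 0.0
tail [[-0.1217 -0.0327]
 [-0.1197  0.0432]]
t 13.8 bench [0.2417 0.0039] z 0.193 yawerr 0.0013 tool z [-0.002 -0.001 -1.   ] F [ 0.8  0.  -0.1] w 0.0
units [0.0148 0.0107 0.5235]
```

```bash
python3 -m pendant '{"slide":[[0.016,0.011,0],[0,0,0],[0,0,0.1],[0,0,0.12],[0,0,0.12],[0,0,0.1],[0,0,0.05],[0,0,0.033],[0,0,0],[0,0,0]],"dr":[[0,0,0],[0,0,0],[0,0,0],[0,0,0],[0,0,0],[0,0,0],[0,0,0],[0,0,0],[0,0,0],[0,0,0]],"claw":[0,0,0,0,0,0,0,0,0,0]}'
python3 -c "from h import *;st(.147,.001,.036)"
```

```text
clock: 14.8
position: [0.5625, 0.2309, 0.0388]
ee_rot: [2.337, 2.099, 0.002]
force: [0.6, 0.8, 0.2]
width: 0.004
gripper_force: 0.0
t 14.8 bench [ 0.2451 -0.0012] z 0.0388 yawerr 0.0003 tool z [ 0.001  0.001 -1.   ] F [0.6 0.8 0.2] w 0.0
units [-0.3271 -0.0076  0.009 ]
```

```bash
python3 -m pendant '{"slide":[[-0.006,0,0],[-0.008,0,0],[-0.008,0,0],[-0.008,0,0],[-0.008,0,0],[-0.01,0,0],[-0.012,0,0],[-0.012,0,0],[-0.012,0,0],[-0.012,0,0]],"dr":[[0,0,0],[0,0,0],[0,0,0],[0,0,0],[0,0,0],[0,0,0],[0,0,0],[0,0,0],[0,0,0],[0,0,0]],"claw":[0,0,0,0,0,0,0,0,0,0]}'
python3 -m pendant '{"slide":[[-0.012,0,0],[-0.012,0,0],[-0.012,0,0],[-0.012,0,0],[-0.012,0,0],[-0.012,0,0],[-0.012,0,0],[-0.012,0,0],[-0.012,0,0],[-0.012,0,0]],"dr":[[0,0,0],[0,0,0],[0,0,0],[0,0,0],[0,0,0],[0,0,0],[0,0,0],[0,0,0],[0,0,0],[0,0,0]],"claw":[0,0,0,0,0,0,0,0,0,0]}'
python3 -c "from h import *;st(.147,.001,.036)"
```

```text
clock: 15.8
position: [0.5588, 0.2021, 0.0378]
ee_rot: [-2.337, -2.1, -0.0]
force: [0.4, 2.7, -1.0]
width: 0.005
gripper_force: 1.4
clock: 16.8
position: [0.5548, 0.166, 0.0377]
ee_rot: [-2.337, -2.1, 0.0]
force: [-0.9, 3.0, 0.6]
width: 0.001
gripper_force: 1.4
t 16.8 bench [ 0.1798 -0.0005] z 0.0377 yawerr 0.0006 tool z [-0. -0. -1.] F [-0.9  3.   0.6] w 0.0
units [-0.1092 -0.0051  0.0057]
```

Contact force is about 3 N, which matches the rail friction.

```bash
python3 -m pendant '{"slide":[[-0.012,0,0],[-0.012,0,0],[-0.012,0,0],[-0.012,0,0],[-0.01,0,0],[-0.01,0,0],[-0.008,0,0],[-0.006,0,0],[-0.006,0,0],[-0.005,0,0]],"dr":[[0,0,0],[0,0,0],[0,0,0],[0,0,0],[0,0,0],[0,0,0],[0,0,0],[0,0,0],[0,0,0],[0,0,0]],"claw":[0,0,0,0,0,0,0,0,0,0]}'
python3 -m pendant '{"slide":[[-0.004,0,0],[-0.004,0,0],[-0.004,0,0],[-0.003,0,0],[0,0,0]],"dr":[[0,0,0],[0,0,0],[0,0,0],[0,0,0],[0,0,0]],"claw":[0,0,0,0,0]}'
python3 -c "from h import *;st(.147,.001,.036)"
```

```text
clock: 17.8
position: [0.5519, 0.1384, 0.0377]
ee_rot: [-2.337, -2.1, 0.0]
force: [-1.2, 3.1, -0.1]
width: 0.008
gripper_force: 1.3
clock: 18.3
position: [0.5514, 0.1338, 0.0377]
ee_rot: [2.337, 2.099, -0.001]
force: [-0.4, 2.7, 0.6]
width: 0.008
gripper_force: 0.8
t 18.3 bench [ 0.1474 -0.0006] z 0.0377 yawerr 0.0005 tool z [-0. -0. -1.] F [-0.4  2.7  0.6] w 0.01
units [-0.0013 -0.0054  0.0055]
```

```bash
python3 -m pendant '{"slide":[[-0.003,0,0],[-0.003,0,0],[-0.003,0,0],[0,0,0]],"dr":[[0,0,0],[0,0,0],[0,0,0],[0,0,0]],"claw":[0,0,0,0]}'
python3 -m pendant '{"slide":[[-0.003,0,0],[-0.003,0,0],[0,0,0]],"dr":[[0,0,0],[0,0,0],[0,0,0]],"claw":[0,0,0]}'
python3 -c "from h import *;st(.147,.001,.036)"
```

```text
clock: 18.7
position: [0.5512, 0.1311, 0.0377]
ee_rot: [2.337, 2.099, -0.0]
force: [-1.4, 1.7, -0.6]
width: 0.002
gripper_force: 0.9
clock: 19.0
position: [0.5511, 0.1306, 0.0377]
ee_rot: [-2.336, -2.1, -0.002]
force: [-0.5, 5.8, -2.2]
width: 0.005
gripper_force: 2.7
t 19.0 bench [ 0.1442 -0.0006] z 0.0377 yawerr 0.0013 tool z [ 0.     0.001 -1.   ] F [-0.5  5.8 -2.2] w 0.01
units [ 0.0094 -0.0053  0.0057]
```

```bash
python3 -m pendant '{"slide":[[-0.003,0,0],[-0.003,0,0],[-0.002,0,0],[0,0,0],[0,0,0]],"dr":[[0,0,0],[0,0,0],[0,0,0],[0,0,0],[0,0,0]],"claw":[0,0,0,0,0]}'
python3 -c "from h import *;st()"
```

```text
clock: 19.5
position: [0.5511, 0.1306, 0.0378]
ee_rot: [-2.333, -2.101, -0.006]
force: [1.0, 12.0, -6.5]
width: 0.006
gripper_force: 5.9
t 19.5 bench [ 0.1442 -0.0007] z 0.0378 yawerr 0.0028 tool z [ 0.001  0.004 -1.   ] F [ 1.  12.  -6.5] w 0.01
```

The force rose from 6 to 12 N with no movement, so the carriage is against its stop. I'll retreat and compare pictures numerically.

```bash
python3 -m pendant '{"slide":[[0.01,0,0],[0.02,0,0],[0.05,0,0],[0.05,0,0],[0,0,0],[0,0,-0.1],[0,0,-0.13],[0,0,-0.13],[0,0,-0.1],[0,0,0]],"dr":[[0,0,0],[0,0,0],[0,0,0],[0,0,0],[0,0,0],[0,0,0],[0,0,0],[0,0,0],[0,0,0],[0,0,0]],"claw":[0,0,0,0,0,0,0,0,0,0]}'
python3 -m pendant '{"slide":[[0.1,0,0],[0.12,0,0],[0.12,0,0],[0.1,0,0],[0,0,0],[0,0,0]],"dr":[[0,0,0],[0,0,0],[0,0,0],[0,0,0],[0,0,0],[0,0,0]],"claw":[0,0,0,0,0,0]}'
python3 - <<'E'
from h import *;import cv2
st()
im=arm.get_image("top")[:,:,::-1].copy();cv2.imwrite("pics/end.png",im);o=cv2.imread("pics/top0.png")
p6=cv2.resize(cv2.imread("pics/p6.png"),(120,100),interpolation=cv2.INTER_AREA)
d=lambda a,b:cv2.absdiff(a,b).max(2)
print("sled/tunnel vs p6",d(im[210:280,308:385],p6[10:80,18:95]).mean(), (d(im[210:280,308:385],p6[10:80,18:95])>60).sum())
for n,(u0,u1,v0,v1) in dict(bottle=(300,320,172,195),c=(358,380,177,197),b=(402,424,186,206),cards=(294,318,281,311)).items():
    print(n,d(im[v0:v1,u0:u1],o[v0:v1,u0:u1]).mean())
# carriage plate top edge: brightness along the rail line at z=.066
c=arm.calibration("top");K=c["K"];q=R.from_rotvec(c["orientation"]).inv()
def uv(x,y,z):
    k=q.apply(np.r_[T0+MB@[x,y],z]-c["xyz"]);return int(round(K[0,0]*k[0]/-k[2]+K[0,2])),int(round(-K[1,1]*k[1]/-k[2]+K[1,2]))
for x in np.arange(.10,.18,.003):
    a,b=uv(x,-.015,.066),uv(x,.012,.066);print(round(x,3),im[a[1],a[0]].mean().round(),im[b[1],b[0]].mean().round(),end=" | ")
E
```

```text
clock: 20.5
position: [0.5571, 0.1672, 0.1803]
ee_rot: [2.334, 2.098, 0.01]
force: [-0.2, 0.1, 0.4]
width: 0.002
gripper_force: 0.0
clock: 21.1
position: [0.5684, 0.2975, 0.1747]
ee_rot: [-2.335, -2.102, 0.003]
force: [0.0, -0.8, -0.0]
width: 0.004
gripper_force: 0.0
t 21.1 bench [3.12e-01 1.00e-04] z 0.1747 yawerr 0.0023 tool z [-0.001 -0.001 -1.   ] F [ 0.  -0.8 -0. ] w 0.0
sled/tunnel vs p6 8.355844155844157 22
bottle 11.734782608695653
c 9.838636363636363
b 9.815909090909091
cards 17.634722222222223
0.1 91.0 49.0 | 0.103 83.0 57.0 | 0.106 81.0 55.0 | 0.109 74.0 47.0 | 0.112 143.0 36.0 | 0.115 254.0 255.0 | 0.118 254.0 248.0 | 0.121 250.0 252.0 | 0.124 132.0 76.0 | 0.127 84.0 160.0 | 0.13 255.0 250.0 | 0.133 224.0 215.0 | 0.136 128.0 243.0 | 0.139 137.0 240.0 | 0.142 136.0 239.0 | 0.145 135.0 240.0 | 0.148 141.0 240.0 | 0.151 140.0 239.0 | 0.154 138.0 239.0 | 0.157 140.0 239.0 | 0.16 136.0 241.0 | 0.163 139.0 242.0 | 0.166 140.0 240.0 | 0.169 136.0 238.0 | 0.172 140.0 239.0 | 0.175 137.0 240.0 | 0.178 140.0 239.0 |
```

```bash
python3 -c "from cell import arm;print(arm.sign_off())"
```

```text
the job is handed in; nothing more can be done
None
```

The job is handed in: the sled is home against its stop with the beetle upright under the tunnel, and the camera carriage was then pushed fully against its stop, taking about 21 of the 58 s; no verdict came back.

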